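# Load the incubation boxes onto the shaker

### The arm

A 7-joint arm with a two-finger parallel gripper is mounted at the origin on a cart in front of the work surface, level with it; the furniture and walls round the work are solid. World frame = base frame: x ahead of the robot, y to its left, z up, the work surface at z = 0. Lengths are in m, angles in rad, forces in N, time in s.
With the tool pointing down it reaches from about 0.4 to 0.9 m from the base axis. Payload 5.5 kg.
Tool frame: the origin (TCP) lies at the very end of the fingers, on their centre line; the grasp point (between the pads) lies bot.hold_point_z behind it (bot.hold_point_z is the distance from the TCP to the grasp point, in m); x points along the fingers, y is the direction in which the jaws open and shut, and the axes are right-handed (so a half turn about x gives the same grasp; the last joint's range is limited). The gripper opens to 92 mm and grips with 3 to 60 N. Pads are 19 mm wide; open, the fingers measure 130 mm over their backs; the gripper's body (75 mm by 190 mm) begins 47 mm behind the grasp point.
Start: joints at [-0.951, 0.501, -0.427, 1.55, 0.221, 1.138, -0.21], TCP at [0.227, 0.609, 0.227] pointing down, gripper open.
Joint ranges: [-2.88, 2.88], [-0.31, 2.03], [-1.54, 1.56], [0.2, 2.42], [-1.41, 4.55], [0.19, 2.02], [-2.57, 2.57]. Speed limits (rad/s): [2.57, 2.57, 3.14, 3.14, 3.14, 3.14, 3.14].

### API

Orientations are given as a rotation vector (axis times angle).
In Python, from bench import bot, cams, workorder gives the robot as it stands. The module is installed in compiled form; this text tells all that it offers.
- The arm moves only by the tool play_rows, never from a script. Its argument "rows" is one flat list of numbers, 5 for each row, row after row: the shift along the tool's x, y, z in m, then the turn about the tool's x in rad, then the gripper command: -1 is fully open, 1 is shut, values between are in proportion. In form: [x, y, z, turn, claw, x, y, z, turn, claw, ...]. A call has 1 to 5 rows; each row is the pose to reach, as a shift and turn from the pose commanded when the call began, along the tool's axes at that moment; what a row does not reach only later rows make up. A row lasts 1/10 s, in which the tool goes at most 50 mm and 8.59 degrees, less where a joint would pass 70% of its speed; a pose out of reach is approached as far as the arm can. A call with a gripper value outside its range is refused whole. The fingers move at their own pace and stop on an object; "force" is the grip in N (left out, the last holds). Time passes only in rows, so rows that repeat a pose let the fingers close. It gives the time, the measured TCP pose, the force and the opening at its end, in the units of the state.
- bot.state(): the state, without advancing time (a new reading comes with each control period).
- cams.get_image(name): name is "scene" or "side" or "wrist"; returns the picture (480x640x3 uint8, red, green, blue); there is no depth.
- cams.camera_model(name): a dict with "fx", "fy", "cx", "cy" (pixels), "R" (3x3) and "t" (3): a world point X has camera coordinates R X + t. Camera axes: x right, y down, z forward; pixel columns grow to the right and rows downward; lengths in m; the calibration is good to about 2 mm. A picture is of the moment at which its call begins: read the wrist's pose just before it. camera_model takes no time and is no camera call; for the wrist camera it gives the pose at the moment of the call.
- workorder.sign_off(): hands the job in, once; it reports no verdict.
Trained networks look in the newest picture that a camera, given by its name, has taken for a name from the list of things; names that differ only in an ending like _2 or _b are one class to them, and where a whole thing is asked for, a point or a joint stands for the part that bears it (a point fixed in the world has none). Each returns a list of dicts, best first, with "conf" (0 to 1); they miss things now and then, are a little off and sometimes report something else, mostly with a low value. They report only what shows in the picture. A call takes as long as a camera call. They do not tell look-alikes from the thing itself.
- cams.regions_of(camera, target): "region" (480x640 bool, what is visible of it) and "bbox" ([left, top, right, bottom] in pixels, round what is visible of it).
- cams.landmark_of(camera, target): "position" ([column, row] in pixels: a listed point, or the origin of a listed thing).
The state is a dict: "time_s": time; "qpos": joint angles; "qd": joint speeds; "joint_efforts": joint torques, N m; "ee_pos": TCP position; "tcp_rot": TCP orientation; "force": force on the tool from outside, world axes, zero at the start; "moment": the same for the moment, N m; "grip_width": finger opening in m.
Only numpy, scipy, OpenCV 4.12 (cv2) and the standard library are available. Lean on these libraries where they do the work, as an engineer would, in place of code of your own. Each camera call takes 0.05 s, during which the arm holds its last target. There are 200 camera calls.

### The job

The blots are ready for overnight shaking: take the stack of four incubation boxes apart and load them on the parked shaker, each box into the pair of spring clips that fits its length, pressed down flat until the clips snap over both ends of the lid. Keep every box upright, and leave the timer and the amber bottle where they stand.

Things in the scene. Friction and masses are not known exactly. Their poses are not given: they have to be found in the camera images.
- large_box: loose closed box, dark blue lid, white tub, 108 mm long x 62 wide x 26 tall, about 0.14 kg, the lowest of the stack at the start. Origin: centre of underside; y along the length, z up; same if turned half round. Long sides flat over the full height: grasp across the 62 mm. The lid is the top 9 mm; at both short ends it stands out 2.5 mm past the tub.
- medium_box: loose closed box, green lid, white tub, 92 mm long x 52 wide x 26 tall, about 0.11 kg, second from the bottom of the stack at the start. Origin: centre of underside; y along the length, z up; same if turned half round. Long sides flat over the full height: grasp across the 52 mm. The lid is the top 9 mm; at both short ends it stands out 2.5 mm past the tub.
- small_box: loose closed box, yellow-orange lid, white tub, 76 mm long x 43 wide x 26 tall, about 0.09 kg, third from the bottom of the stack at the start. Origin: centre of underside; y along the length, z up; same if turned half round. Long sides flat over the full height: grasp across the 43 mm. The lid is the top 9 mm; at both short ends it stands out 2.5 mm past the tub.
- mini_box: loose closed box, red lid, white tub, 60 mm long x 34 wide x 26 tall, about 0.06 kg, the top of the stack at the start. Origin: centre of underside; y along the length, z up; same if turned half round. Long sides flat over the full height: grasp across the 34 mm. The lid is the top 9 mm; at both short ends it stands out 2.5 mm past the tub.
- large_clips: pale plate 100 x 152 x 3 mm fixed on the shaker, with black inlay 62 x 96, for the 108 mm box: two steel leaf springs, round beads 102 mm apart along y, 28 mm above plate, flared lips above to 47 mm, 126 apart. Origin: centre of underside, 80 mm above worktop; y along 152. Lowered box catches about 16 mm above plate; push down (4 to 12 N) until it lies on the plate, beads over its lid ends. Springs centre it along y, not x.
- medium_clips: pale plate 100 x 152 x 3 mm fixed on the shaker, with black inlay 52 x 80, for the 92 mm box: two steel leaf springs, round beads 86 mm apart along y, 28 mm above plate, flared lips above to 47 mm, 110 apart. Origin: centre of underside, 80 mm above worktop; y along 152. Lowered box catches about 16 mm above plate; push down (4 to 12 N) until it lies on the plate, beads over its lid ends. Springs centre it along y, not x.
- small_clips: pale plate 100 x 152 x 3 mm fixed on the shaker, with black inlay 43 x 64, for the 76 mm box: two steel leaf springs, round beads 70 mm apart along y, 28 mm above plate, flared lips above to 47 mm, 94 apart. Origin: centre of underside, 80 mm above worktop; y along 152. Lowered box catches about 16 mm above plate; push down (4 to 12 N) until it lies on the plate, beads over its lid ends. Springs centre it along y, not x.
- mini_clips: pale plate 100 x 152 x 3 mm fixed on the shaker, with black inlay 34 x 48, for the 60 mm box: two steel leaf springs, round beads 54 mm apart along y, 28 mm above plate, flared lips above to 47 mm, 78 apart. Origin: centre of underside, 80 mm above worktop; y along 152. Lowered box catches about 16 mm above plate; push down (4 to 12 N) until it lies on the plate, beads over its lid ends. Springs centre it along y, not x.
- bench_timer: bystander, loose: white wedge-shaped bench timer with a green key, 38 x 64 x 61 mm tall, standing between the stack and the shaker, farther from the robot; origin: centre of its underside
- amber_bottle: bystander, loose: small amber-brown bottle with green label and black cap, 35 mm across, 75 mm tall, standing to the right of the shaker; origin: centre of its underside
There are look-alikes about, which are no part of the job. Leave any pink look-alike of the medium_box alone.

How it is judged:
At the end, for the whole second after the job is handed in: Each of the four boxes lies in its own clip plate: underside within 3 mm of the plate's top, level within 0.06 rad, centred within 10 mm, length along the plate's y within 0.15 rad (either way round), at rest; timer and bottle within 30 mm of where they stood (horizontal distance between large_box and large_clips below 0.01 m and z of large_box in the frame of large_clips below 0.006 m and angle between the y axis of large_box and the y axis of large_clips, either way round below 0.15 rad and angle between each of large_box, medium_box, small_box, mini_box's own z axis and vertical below 0.06 rad and linear speed of each of large_box, medium_box, small_box, mini_box below 0.02 m/s and horizontal distance between medium_box and medium_clips below 0.01 m and z of medium_box in the frame of medium_clips below 0.006 m and angle between the y axis of medium_box and the y axis of medium_clips, either way round below 0.15 rad and horizontal distance between small_box and small_clips below 0.01 m and z of small_box in the frame of small_clips below 0.006 m and angle between the y axis of small_box and the y axis of small_clips, either way round below 0.15 rad and horizontal distance between mini_box and mini_clips below 0.01 m and z of mini_box in the frame of mini_clips below 0.006 m and angle between the y axis of mini_box and the y axis of mini_clips, either way round below 0.15 rad and distance of each of bench_timer, amber_bottle from where it was at the start of the episode below 0.03 m); the robot touches nothing.
It fails at once if a box was tipped by more than 0.6 rad (angle between any of large_box, medium_box, small_box, mini_box's own z axis and vertical above 0.6 rad).
It fails at once if the timer or the bottle was moved by more than 30 mm or knocked over (distance of any of bench_timer, amber_bottle from where it was at the start of the episode above 0.03 m or angle between any of bench_timer, amber_bottle's own z axis and vertical above 0.5 rad).
It also fails if it takes over 104 s, if anything falls off the work surface, if the arm or the gripper's body presses on something with over 40 N, if the wrist force passes 120 N, or if a joint passes its speed limit or range.

## Working session

There is one attempt and no reset: what is moved stays moved. The work goes in short steps, Python scripts to look and compute and a tool call to move; the robot and the scene stay as the last step left them, time stands still between calls to the robot, and variables do not carry over. Pictures are saved under pics/ and viewed, about 12 in all and at most 16, crops included, and the job is handed in when it is done.

Besides the shell and the picture viewer there is one more tool, called after "Call:" as name(argument=value, ...), one argument or row to a line, values as JSON. play_rows: Moves the arm, as the interface text tells. Its arguments: {"type":"object","properties":{"rows":{"type":"array"},"force":{"type":"number"}},"required":["rows"]}

```bash
mkdir -p pics
cat > h.py <<'E'
import numpy as np,cv2
from scipy.spatial.transform import Rotation as Ro
from bench import bot,cams,workorder
def save(cam,n):
    im=cams.get_image(cam); cv2.imwrite(f'pics/{n}.png',im[:,:,::-1]); return im
def ray(cam,px,z,m=None):
    m=m or cams.camera_model(cam); R=np.array(m['R']);t=np.array(m['t'])
    d=R.T@np.array([(px[0]-m['cx'])/m['fx'],(px[1]-m['cy'])/m['fy'],1]); c=-R.T@t
    return c+d*(z-c[2])/d[2]
def proj(cam,X,m=None):
    m=m or cams.camera_model(cam); p=np.array(m['R'])@np.array(X)+np.array(m['t'])
    return np.array([m['fx']*p[0]/p[2]+m['cx'],m['fy']*p[1]/p[2]+m['cy']])
E
python3 - <<'E'
from h import *
np.set_printoptions(precision=4,suppress=True)
s=bot.state();print(s['ee_pos'],s['tcp_rot'],Ro.from_rotvec(s['tcp_rot']).as_matrix(),s['grip_width'],bot.hold_point_z,s['time_s'])
a=save('scene','s0');b=save('side','d0');c=save('wrist','w0')
Z={'large_box':0,'medium_box':.026,'small_box':.052,'mini_box':.078,'large_clips':.08,'medium_clips':.08,'small_clips':.08,'mini_clips':.08,'bench_timer':0,'amber_bottle':0}
for cam in ['scene','side']:
    m=cams.camera_model(cam);print(cam,-np.array(m['R']).T@m['t'],m['fx'])
    for k,z in Z.items():
        for r in cams.landmark_of(cam,k)[:2]: print(k,np.round(r['position'],1),round(r['conf'],2),ray(cam,r['position'],z,m)[:2])
E
```

```text
[0.2269 0.6084 0.2257] [ 0.2785  1.553  -0.2815] [[-0.0007  0.3493  0.937 ]
 [-0.0018  0.937  -0.3493]
 [-1.     -0.0019 -0.    ]] 0.09186042847910822 0.0188 0.0
scene [-0.1637 -0.5324  0.7618] 549.0358516353726
large_box [194.3 217.5] 0.63 [0.5399 0.3284]
medium_box [196.2 210.4] 0.89 [0.539  0.3163]
medium_box [200.1 263.3] 0.59 [0.4064 0.1705]
small_box [195.  204.4] 0.66 [0.5298 0.3061]
mini_box [189.7 188.2] 0.82 [0.5448 0.3335]
large_clips [340.  285.6] 0.82 [ 0.4695 -0.1344]
medium_clips [308.6 226. ] 0.63 [0.5849 0.022 ]
small_clips [372.7 253. ] 0.72 [ 0.5865 -0.1338]
mini_clips [272.7 249.7] 0.56 [0.4789 0.0325]
bench_timer [275.1 223.6] 0.91 [0.634  0.1566]
side [0.5864 1.0321 0.7877] 587.4174053955602
large_box [316.6 387.6] 0.61 [0.533  0.3147]
medium_box [314.5 378.1] 0.82 [0.5369 0.3165]
medium_box [369.2 334.1] 0.76 [0.4262 0.2118]
mini_box [315.  357.9] 0.8 [0.5364 0.3201]
large_clips [330.6 215.8] 0.87 [ 0.4695 -0.1349]
medium_clips [280.8 254. ] 0.65 [0.5881 0.0136]
small_clips [280.1 217.8] 0.57 [ 0.587  -0.1333]
mini_clips [336.  256.5] 0.95 [0.4729 0.03  ]
bench_timer [257.6 329.6] 0.83 [0.6389 0.1572]
amber_bottle [331.2 194. ] 0.58 [ 0.4443 -0.3824]
```

View pics/s0.png

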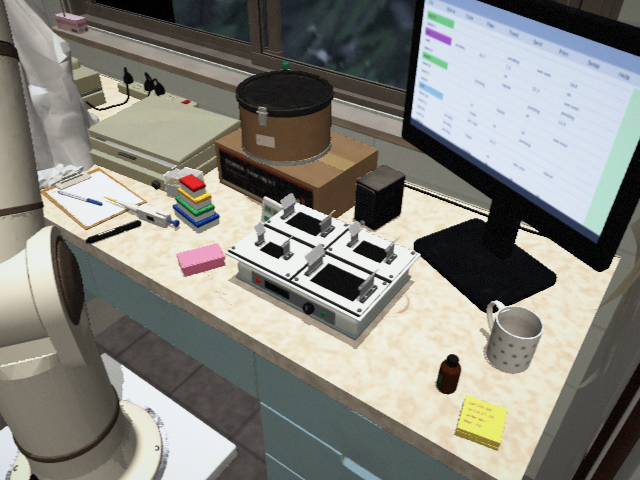

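View pics/d0.png

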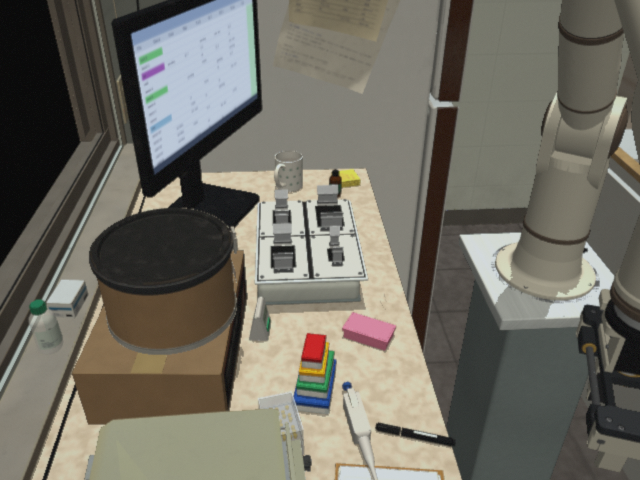

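The scene view shows the stack at (194,205) with red on top, the shaker at (325,265), the pink look-alike at (200,260) (leave it), the timer at (270,212) and the bottle at (449,373). In the side view the stack is at (315,370). Next I check the wrist camera geometry and get a rough stack yaw.

```bash
cat >> h.py <<'E'
HSV={'large_box':((100,90,40),(130,255,255)),'medium_box':((45,90,40),(90,255,255)),'small_box':((15,120,80),(32,255,255)),'mini_box':((0,150,80),(8,255,255))}
DIM={'large_box':(.108,.062),'medium_box':(.092,.052),'small_box':(.076,.043),'mini_box':(.06,.034)}
def lid(cam,im,name,ztop,roi,m=None):
    """fit lid-top rectangle: colored region (roi px) mapped onto plane ztop -> minAreaRect"""
    hsv=cv2.cvtColor(np.ascontiguousarray(im),cv2.COLOR_RGB2HSV)
    k=cv2.inRange(hsv,*HSV[name]);k2=np.zeros_like(k);l,t,r,b=roi;k2[t:b,l:r]=k[t:b,l:r]
    n,lab,st,_=cv2.connectedComponentsWithStats(k2)
    i=1+np.argmax(st[1:,4]);c=max(cv2.findContours((lab==i).astype(np.uint8),0,1)[0],key=cv2.contourArea)
    P=np.array([ray(cam,p[0],ztop,m)[:2] for p in c]).astype(np.float32)*1000
    return cv2.minAreaRect(P)
E
python3 - <<'E'
from h import *
np.set_printoptions(precision=3,suppress=True)
s=bot.state();T=Ro.from_rotvec(s['tcp_rot']).as_matrix();m=cams.camera_model('wrist');R=np.array(m['R'])
print('cam in tool',T.T@(-R.T@m['t']-s['ee_pos']),'axes rows(x,y,z)\n',R@T,m['fx'])
for cam,roi in (('scene',(170,165,225,235)),('side',(280,325,345,415))):
    im=cams.get_image(cam)
    for n,z in (('mini_box',.104),('small_box',.078),('medium_box',.052),('large_box',.026)): print(cam,n,lid(cam,im,n,z,roi))
    for n in ('large_clips','mini_clips','medium_clips','small_clips'):
        pass
E
```

```text
cam in tool [-0.157  0.001 -0.078] axes rows(x,y,z)
 [[ 0.001  1.     0.001]
 [-0.286 -0.001  0.958]
 [ 0.958 -0.001  0.286]] 358.3388510010505
scene mini_box ((538.685546875, 314.7364501953125), (67.75248718261719, 37.284053802490234), 77.68526458740234)
scene small_box ((536.7681274414062, 311.9913635253906), (85.0418701171875, 46.76150131225586), 79.9081039428711)
scene medium_box ((534.4833984375, 313.076416015625), (100.27986907958984, 54.305381774902344), 76.60723876953125)
scene large_box ((535.70654296875, 315.55621337890625), (115.24366760253906, 64.11466217041016), 78.07966613769531)
side mini_box ((538.947998046875, 321.2567443847656), (63.864627838134766, 32.88396453857422), 78.19044494628906)
side small_box ((538.0338745117188, 319.32073974609375), (81.01229858398438, 43.15378189086914), 79.09783172607422)
side medium_box ((535.5021362304688, 319.99517822265625), (95.30086517333984, 51.546531677246094), 76.557373046875)
side large_box ((537.0512084960938, 323.0455017089844), (109.85342407226562, 61.128631591796875), 77.9065170288086)
```

Call:
play_rows(
  rows=[-0.03,-0.02,0.046,0,-1,-0.03,-0.04,0.092,0,-1,-0.03,-0.06,0.138,0,-1,-0.03,-0.08,0.184,0,-1,-0.03,-0.1,0.23,0,-1],
)

```text
time_s: 1.75
ee_pos: [0.4031, 0.4392, 0.2571]
tcp_rot: [0.28, 1.552, -0.279]
force: [0.6, 0.9, -0.0]
grip_width: 0.0913
```

Call:
play_rows(
  rows=[0,-0.014,0.034,0.145,-1,0,-0.027,0.068,0.29,-1,0,-0.04,0.102,0.435,-1,0,-0.053,0.136,0.58,-1,0,-0.066,0.17,0.725,-1],
)

```text
time_s: 2.25
ee_pos: [0.5391, 0.3184, 0.2569]
tcp_rot: [0.847, 1.4, -0.846]
force: [0.1, 0.4, -0.7]
grip_width: 0.0918
```

Call:
play_rows(
  rows=[0,0,0,0.14,-1,0,0,0,0.28,-1,0,0,0,0.42,-1,0,0,0,0.56,-1,0,0,0,0.7,-1],
)

```text
time_s: 2.75
ee_pos: [0.538, 0.3195, 0.2567]
tcp_rot: [1.367, 1.099, -1.367]
force: [-0.0, 0.2, 0.6]
grip_width: 0.0915
```

```bash
cat >> h.py <<'E'
def go(x,y,z,yaw,s=None):
    """shift in tool axes + turn to reach TCP x,y,z with tool-y at yaw (deg)"""
    s=bot.state();T=Ro.from_rotvec(s['tcp_rot']).as_matrix();p=np.array(s['ee_pos'])
    cy=np.degrees(np.arctan2(T[1,1],T[0,1]));d=(yaw-cy+90)%180-90
    print('now',np.round(p,4),'yaw',round(cy,2),'tilt',np.round(T[2,1:],4),'q',np.round(s['qpos'],2),'t',s['time_s'],'F',np.round(s['force'],1));print('shift',np.round(T.T@(np.array([x,y,z])-p),4),'turn',round(-np.radians(d),4),'w',s['grip_width'])
E
python3 - <<'E'
from h import *
go(.539,.318,.082,-12)
m=cams.camera_model('wrist')
im=save('wrist','w1')
for n,z in (('mini_box',.104),('small_box',.078),('medium_box',.052),('large_box',.026)): print(n,lid('wrist',im,n,z,(0,0,640,480),m))
for p in ((225,415),(240,345),(245,290)): print('brown bottom?',ray('side',p,0))
for p in ((105,425),(218,180),(325,225)): print(ray('scene',p,0))
print(ray('side',(243,252),.1))
E
```

```text
now [0.538  0.3195 0.2567] yaw -12.41 tilt [-0.0001 -0.0001] q [-0.55  0.4  -0.04  1.59  0.02  1.15 -0.81] t 2.75 F [-0.   0.2  0.6]
shift [0.1747 0.0013 0.0012] turn -0.0072 w 0.09152067999364721
mini_box ((540.8027954101562, 320.4746398925781), (57.96409225463867, 32.00968933105469), 76.84809875488281)
small_box ((767.0838623046875, 320.3854675292969), (127.96915435791016, 132.98072814941406), 85.9952621459961)
medium_box ((536.8343505859375, 319.29791259765625), (90.59546661376953, 50.993282318115234), 75.46702575683594)
large_box ((538.911865234375, 323.7828674316406), (100.86023712158203, 59.777984619140625), 76.61699676513672)
brown bottom? [0.69046062 0.36535373 0.        ]
brown bottom? [ 6.71917865e-01  1.98649967e-01 -1.11022302e-16]
brown bottom? [0.66779017 0.02947333 0.        ]
[0.05463724 0.03232671 0.        ]
[0.69773252 0.40153051 0.        ]
[0.69857234 0.05813928 0.        ]
[0.66560284 0.03035439 0.1       ]
```

View pics/w1.png

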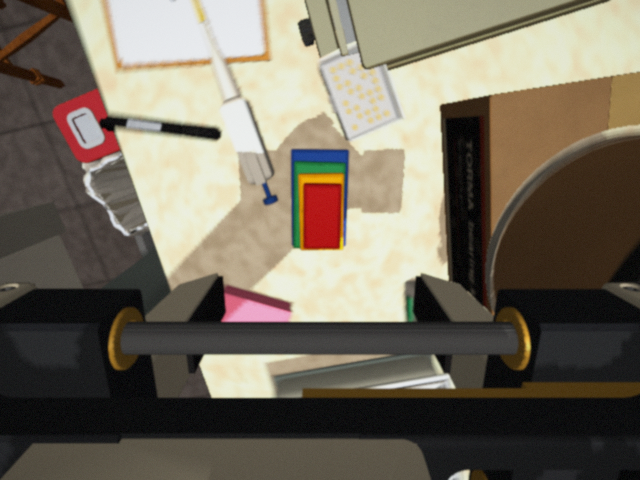

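The wrist view shows the stack at (320,205), red lid at (322,216), all four boxes aligned. The brown box is clear of the gripper. I'll grip the mini box.

Call:
play_rows(
  rows=[0.04,0.002,0,0,-1,0.08,0.002,0,0,-0.6,0.12,0.002,0,0,-0.3,0.15,0.002,0,0,-0.1,0.173,0.002,0,0,-0.1],
  force=25,
)

```text
time_s: 3.3
ee_pos: [0.5388, 0.3185, 0.0813]
tcp_rot: [1.358, 1.104, -1.363]
force: [0.1, 0.1, 0.3]
grip_width: 0.0642
```

Call:
play_rows(
  rows=[0,0,0,0,0,0,0,0,0,1,0,0,0,0,1,0,0,0,0,1,0,0,0,0,1],
)

```text
time_s: 3.8
ee_pos: [0.5413, 0.3198, 0.0857]
tcp_rot: [1.366, 1.102, -1.36]
force: [-0.0, -0.3, 4.0]
grip_width: 0.0335
```

Call:
play_rows(
  rows=[-0.01,0,0,0,1,-0.03,0,0,0,1,-0.06,0,0,0,1,-0.09,0,0,0,1,-0.12,0,0,0,1],
)

```text
time_s: 4.3
ee_pos: [0.5397, 0.3188, 0.2056]
tcp_rot: [1.363, 1.102, -1.363]
force: [0.5, 0.9, 0.0]
grip_width: 0.0339
```

Run:
```python
from h import *
go(.476,.031,.2,0)
```

```text
now [0.5397 0.3188 0.2056] yaw -12.08 tilt [ 0. -0.] q [-0.54  0.45 -0.04  1.64  0.02  1.05 -0.81] t 4.3 F [0.5 0.9 0. ]
shift [ 0.0056 -0.0021  0.2948] turn -0.2108 w 0.033883611229217986
```

Call:
play_rows(
  rows=[0,0,0.03,0,1,0,0,0.068,0,1,0,-0.001,0.106,0,1,0,-0.001,0.144,0,1,0,-0.001,0.182,0,1],
)

```text
time_s: 4.8
ee_pos: [0.5003, 0.1398, 0.2045]
tcp_rot: [1.363, 1.102, -1.362]
force: [1.0, -0.3, -1.1]
grip_width: 0.0338
```

Call:
play_rows(
  rows=[0,0,0.035,-0.05,1,0,0,0.065,-0.1,1,0,-0.001,0.09,-0.15,1,0,-0.001,0.106,-0.2,1,0,-0.001,0.113,-0.211,1],
)

```text
time_s: 5.3
ee_pos: [0.4758, 0.029, 0.2045]
tcp_rot: [1.21, 1.208, -1.21]
force: [0.3, -0.3, -0.7]
grip_width: 0.0341
```

Run:
```python
from h import *
go(.476,.031,.2,0)
s=[]
m=cams.camera_model('wrist');save('wrist','w2')
for k in ('mini_clips','medium_clips','large_clips','small_clips'):
    for cam in ('wrist','scene','side'):
        if cam!='wrist' and k=='mini_clips':cams.get_image(cam)
        mm=m if cam=='wrist' else cams.camera_model(cam)
        for r in cams.landmark_of(cam,k)[:2]: print(k,cam,np.round(r['position'],1),round(r['conf'],2),np.round(ray(cam,r['position'],.08,mm)[:2],4))
```

```text
now [0.4758 0.029  0.2045] yaw -0.1 tilt [0.0006 0.0003] q [-0.15  0.19  0.04  2.01 -0.01  0.95 -0.11] t 5.3 F [ 0.3 -0.3 -0.7]
shift [ 0.0045  0.0002 -0.002 ] turn -0.0017 w 0.03409288033713681
mini_clips wrist [319.8 228.8] 0.71 [0.4765 0.027 ]
mini_clips scene [271.1 250.5] 0.61 [0.475  0.0335]
mini_clips side [337.3 255.4] 0.93 [0.4698 0.0262]
medium_clips wrist [456.2 229.2] 0.73 [0.5879 0.0264]
medium_clips scene [308.6 225.5] 0.75 [0.5863 0.023 ]
medium_clips side [284.1 256.9] 0.66 [0.5814 0.0247]
large_clips wrist [318.5 388.5] 0.89 [ 0.475  -0.1293]
large_clips scene [339.1 282.7] 0.94 [ 0.4751 -0.1287]
large_clips scene [270.9 199.8] 0.58 [0.6153 0.1491]
large_clips side [329.9 215.3] 0.86 [ 0.4709 -0.1372]
large_clips side [281.7 255.5] 0.68 [0.5863 0.0193]
small_clips scene [371.5 251.8] 0.79 [ 0.5884 -0.13  ]
small_clips scene [271.5 199.4] 0.21 [0.6173 0.149 ]
small_clips side [283. 216.] 0.61 [ 0.5801 -0.1409]
small_clips side [317.3 379.7] 0.18 [0.5361 0.371 ]
```

View pics/w2.png

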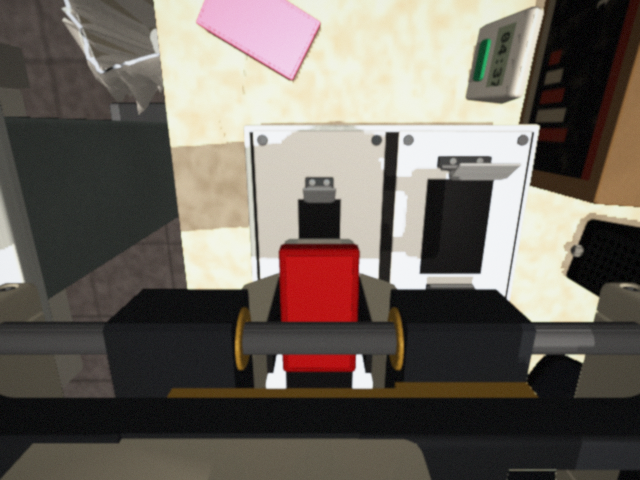

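The wrist view shows the mini inlay top edge at (298–341,199), the medium inlay corners at (428,180), (490,180), (421,273), (482,273), and the red box held at (319,300). I map these to the plate plane.

Run:
```python
from h import *
m=cams.camera_model('wrist')
for p in ((298,199),(341,199),(428,180),(490,180),(421,273),(482,273),(386,133),(386,270),(398,133),(396,270),(250,130),(535,130)): print(p,np.round(ray('wrist',p,.083,m),4))
for p in ((280,252),(357,252),(284,365),(354,365)): print('lid',p,np.round(ray('wrist',p,.2245,m),4))
```

```text
(298, 199) [0.4597 0.0546 0.083 ]
(341, 199) [0.4935 0.0545 0.083 ]
(428, 180) [0.5606 0.0694 0.083 ]
(490, 180) [0.6086 0.0694 0.083 ]
(421, 273) [ 0.5615 -0.0083  0.083 ]
(482, 273) [ 0.6125 -0.0083  0.083 ]
(386, 133) [0.5262 0.1045 0.083 ]
(386, 270) [ 0.5321 -0.0056  0.083 ]
(398, 133) [0.5352 0.1045 0.083 ]
(396, 270) [ 0.5404 -0.0056  0.083 ]
(250, 130) [0.4249 0.1067 0.083 ]
(535, 130) [0.637  0.1065 0.083 ]
lid (280, 252) [0.4606 0.0606 0.2245]
lid (357, 252) [0.4916 0.0606 0.2245]
lid (284, 365) [0.4606 0.0073 0.2245]
lid (354, 365) [0.4919 0.0072 0.2245]
```

Call:
play_rows(
  rows=[0.02,0,0.003,0,1,0.04,0,0.003,0,1,0.06,0,0.003,0,1,0.08,0,0.003,0,1,0.09,0,0.003,0,1],
  force=40,
)

```text
time_s: 6.55
ee_pos: [0.4754, 0.0281, 0.1123]
tcp_rot: [1.208, 1.211, -1.211]
force: [-0.5, 1.1, -0.3]
grip_width: 0.0336
```

Call:
play_rows(
  rows=[0.005,0,0,0,1,0.01,0,0,0,1,0.014,0,0,0,1,0.018,0,0,0,1,0.021,0,0,0,1],
)

```text
time_s: 7.05
ee_pos: [0.4766, 0.0281, 0.0928]
tcp_rot: [1.21, 1.209, -1.208]
force: [-0.3, 0.8, -0.3]
grip_width: 0.0337
```

Run:
```python
from h import *
go(.4766,.031,.089,0)
```

```text
now [0.4766 0.0281 0.0928] yaw 0.0 tilt [ 0.0008 -0.0002] q [-0.15  0.36  0.04  2.1  -0.02  0.69 -0.1 ] t 7.05 F [-0.3  0.8 -0.3]
shift [ 0.0038 -0.     -0.0029] turn 0.0001 w 0.033669071667093736
```

Call:
play_rows(
  rows=[0.002,0,0,0,1,0.003,0,0,0,1],
)

```text
time_s: 7.25
ee_pos: [0.4762, 0.028, 0.0906]
tcp_rot: [1.209, 1.21, -1.209]
force: [-6.8, 0.5, 21.5]
grip_width: 0.0334
```

Call:
play_rows(
  rows=[0.001,0,0,0,1,0.003,0,0,0,1],
)

```text
time_s: 7.45
ee_pos: [0.4762, 0.028, 0.0903]
tcp_rot: [1.209, 1.21, -1.21]
force: [-17.1, 0.5, 57.2]
grip_width: 0.0334
```

Call:
play_rows(
  rows=[-0.005,0,0,0,1,-0.006,0,0,0,0,-0.006,0,0,0,0,-0.006,0,0,0,0,-0.006,0,0,0,0],
)

```text
time_s: 7.95
ee_pos: [0.476, 0.0278, 0.0923]
tcp_rot: [1.209, 1.21, -1.21]
force: [0.5, 1.3, 0.1]
grip_width: 0.0462
```

Call:
play_rows(
  rows=[-0.03,0,0,0,0,-0.06,0,0,0,0,-0.1,0,-0.03,0,0,-0.12,0,-0.06,0,0,-0.12,0,-0.07,0,0],
)

```text
time_s: 8.45
ee_pos: [0.4784, 0.1018, 0.2159]
tcp_rot: [1.212, 1.208, -1.201]
force: [0.5, 0.7, -0.3]
grip_width: 0.0458
```

Run:
```python
from h import *
go(.537,.3175,.2,-12)
m=cams.camera_model('wrist');im=save('wrist','w3')
print(lid('wrist',im,'mini_box',.109,(0,0,640,480),m))
save('scene','s3');i=cams.get_image('side');cv2.imwrite('pics/d3.png',np.hstack([cv2.resize(i[190:300,250:380,::-1],None,fx=3,fy=3),cv2.resize(im[160:270,260:390,::-1],None,fx=3,fy=3)]))
```

```text
now [0.4784 0.1018 0.2159] yaw 0.2 tilt [ 0.0062 -0.003 ] q [-0.26  0.19 -0.    1.97 -0.    0.97 -0.26] t 8.45 F [ 0.5  0.7 -0.3]
shift [ 0.0169  0.0593 -0.2155] turn 0.2129 w 0.04581499426844847
((475.66204833984375, 42.907012939453125), (32.02908706665039, 36.04165267944336), 0.0013655377551913261)
```

View pics/d3.png

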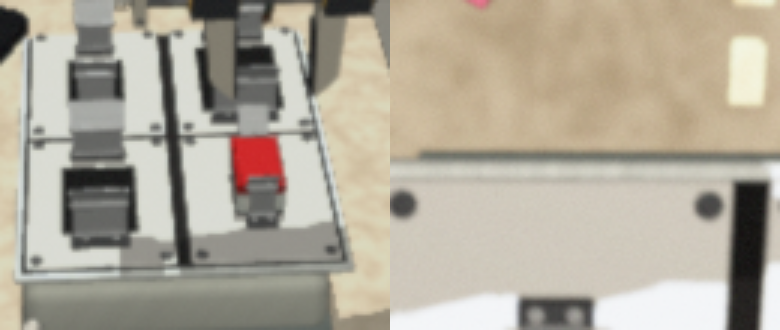

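The red lid sits between the springs with the bead over its near end, so the mini box looks seated. On to the small box.

Call:
play_rows(
  rows=[0.004,0.012,-0.043,0.042,0,0.008,0.024,-0.086,0.085,0,0.012,0.036,-0.129,0.127,0,0.016,0.048,-0.172,0.17,0,0.017,0.06,-0.215,0.205,0],
)

```text
time_s: 9.1
ee_pos: [0.5363, 0.3113, 0.1927]
tcp_rot: [1.357, 1.102, -1.366]
force: [-0.1, -0.7, -0.1]
grip_width: 0.0459
```

Run:
```python
from h import *
m=cams.camera_model('wrist');im=save('wrist','w4')
for n,z in (('small_box',.078),('medium_box',.052),('large_box',.026)): print(n,lid('wrist',im,n,z,(200,80,440,270),m))
go(.538,.317,.0575,-12)
```

```text
small_box ((540.933837890625, 324.22259521484375), (75.73283386230469, 42.70753860473633), 78.03500366210938)
medium_box ((538.6458129882812, 324.73486328125), (87.28296661376953, 50.647865295410156), 76.55583953857422)
large_box ((541.9619750976562, 336.9410095214844), (79.92996215820312, 60.10265350341797), 77.56293487548828)
now [0.5362 0.3211 0.1927] yaw -11.66 tilt [-0.0025 -0.0028] q [-0.54  0.46 -0.05  1.66  0.02  1.03 -0.8 ] t 9.15 F [2.2 7.7 1.8]
shift [0.1352 0.0029 0.0041] turn 0.006 w 0.04591706004310485
```

Call:
play_rows(
  rows=[0.01,0.003,0.002,0,-0.5,0.03,0.003,0.002,0,-0.5,0.07,0.003,0.002,0,-0.5,0.11,0.003,0.002,0,-0.5,0.134,0.003,0.002,0,-0.5],
  force=25,
)

```text
time_s: 9.65
ee_pos: [0.5368, 0.3046, 0.0567]
tcp_rot: [1.353, 1.102, -1.368]
force: [-0.1, -0.0, 0.2]
grip_width: 0.0688
```

Call:
play_rows(
  rows=[0,0,0,0,-0.5,0,0,0,0,1,0,0,0,0,1,0,0,0,0,1,0,0,0,0,1],
)

```text
time_s: 10.15
ee_pos: [0.5398, 0.3108, 0.0634]
tcp_rot: [1.361, 1.105, -1.356]
force: [-0.3, -0.3, 2.0]
grip_width: 0.0432
```

Call:
play_rows(
  rows=[-0.01,0,0,0,1,-0.03,0,0,0,1,-0.06,0,0,0,1,-0.1,0,0,0,1,-0.14,0,0,0,1],
)

```text
time_s: 10.65
ee_pos: [0.5383, 0.3102, 0.2037]
tcp_rot: [1.358, 1.105, -1.359]
force: [0.0, 0.3, -0.2]
grip_width: 0.0427
```

Run:
```python
from h import *
go(.586,-.131,.2,0)
```

```text
now [0.5383 0.3102 0.2037] yaw -11.73 tilt [-0.0002  0.0002] q [-0.53  0.44 -0.05  1.66  0.02  1.04 -0.79] t 10.65 F [ 0.   0.3 -0.2]
shift [0.0038 0.1364 0.4223] turn -0.2047 w 0.04265154268299988
```

Call:
play_rows(
  rows=[0,0.01,0.03,0,1,0,0.022,0.07,0,1,0,0.036,0.112,0,1,0,0.05,0.154,0,1,0,0.062,0.195,0,1],
)

```text
time_s: 11.15
ee_pos: [0.56, 0.1051, 0.203]
tcp_rot: [1.359, 1.104, -1.357]
force: [1.0, 0.1, -1.0]
grip_width: 0.0427
```

Call:
play_rows(
  rows=[0,0.014,0.042,-0.05,1,0,0.028,0.084,-0.1,1,0,0.042,0.126,-0.15,1,0,0.056,0.17,-0.205,1,0,0.069,0.21,-0.205,1],
)

```text
time_s: 11.65
ee_pos: [0.5846, -0.1151, 0.2029]
tcp_rot: [1.209, 1.209, -1.208]
force: [1.0, -0.4, -0.4]
grip_width: 0.0427
```

Call:
play_rows(
  rows=[0,0.002,0.017,0,1,0,0.002,0.017,0,1,0,0.002,0.017,0,1],
)

```text
time_s: 11.95
ee_pos: [0.5866, -0.129, 0.2023]
tcp_rot: [1.21, 1.209, -1.209]
force: [0.2, 1.2, -0.3]
grip_width: 0.0428
```

Run:
```python
from h import *
go(.586,-.131,.2,0)
m=cams.camera_model('wrist');save('wrist','w5')
for k in ('small_clips','large_clips','medium_clips'):
    for r in cams.landmark_of('wrist',k)[:2]: print(k,np.round(r['position'],1),round(r['conf'],2),np.round(ray('wrist',r['position'],.08,m)[:2],4))
go(.586,-.131,.2,0)
```

```text
now [ 0.5866 -0.129   0.2023] yaw -0.01 tilt [ 0.0005 -0.0009] q [ 0.12  0.4   0.07  1.72 -0.03  1.02  0.2 ] t 11.95 F [ 0.2  1.2 -0.3]
shift [ 0.0022 -0.0006  0.002 ] turn -0.0001 w 0.04284589179332876
large_clips [181.4 224.4] 0.57 [ 0.4755 -0.1264]
medium_clips [319.    9.1] 0.76 [0.5868 0.0262]
now [ 0.5868 -0.1275  0.2019] yaw 0.18 tilt [ 0.0002 -0.0009] q [ 0.12  0.4   0.07  1.72 -0.03  1.02  0.2 ] t 12.15 F [-0.3  0.1 -0.8]
shift [ 0.0019 -0.0008  0.0035] turn 0.0032 w 0.04272227393411226
```

View pics/w5.png

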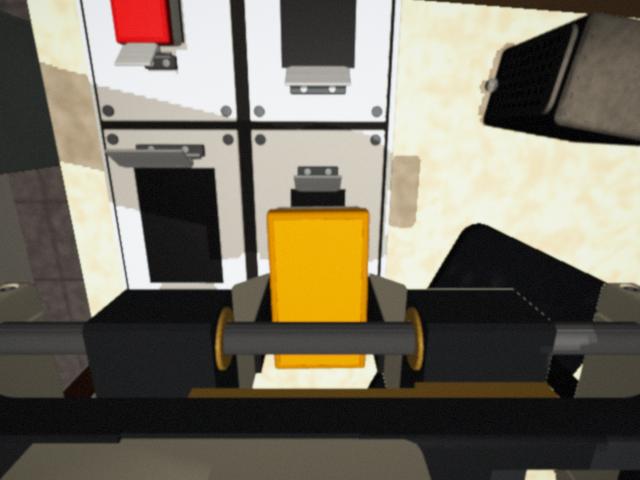

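The orange box is held at (319,288). The small inlay top edge is at (291–345,190) and the large inlay corners are at (137,169), (215,169), (150,282), (222,282).

Run:
```python
from h import *
m=cams.camera_model('wrist')
for p in ((291,190),(345,190),(137,169),(215,169),(150,282),(222,282),(281,50),(355,50)): print(p,np.round(ray('wrist',p,.083,m),4))
for p in ((269,211),(368,211),(276,366),(364,366)): print('lid',p,np.round(ray('wrist',p,.2175,m),4))
```

```text
(291, 190) [ 0.565  -0.0965  0.083 ]
(345, 190) [ 0.6069 -0.0964  0.083 ]
(137, 169) [ 0.4478 -0.0807  0.083 ]
(215, 169) [ 0.5073 -0.0805  0.083 ]
(150, 282) [ 0.4453 -0.1744  0.083 ]
(222, 282) [ 0.5056 -0.1742  0.083 ]
(281, 50) [0.56   0.0017 0.083 ]
(355, 50) [0.6116 0.0018 0.083 ]
lid (269, 211) [ 0.5665 -0.0823  0.2175]
lid (368, 211) [ 0.6065 -0.0822  0.2175]
lid (276, 366) [ 0.5669 -0.1558  0.2175]
lid (364, 366) [ 0.6077 -0.1557  0.2175]
```

Call:
play_rows(
  rows=[0.02,0,0.005,0,1,0.04,0,0.009,0,1,0.06,0,0.009,0,1,0.075,0,0.009,0,1,0.08,0,0.009,0,1],
  force=40,
)

```text
time_s: 12.65
ee_pos: [0.5857, -0.137, 0.12]
tcp_rot: [1.208, 1.213, -1.209]
force: [-0.4, 0.6, 0.1]
grip_width: 0.0428
```

Call:
play_rows(
  rows=[0.005,0,0,0,1,0.01,0,0,0,1,0.014,0,0,0,1,0.018,0,0,0,1,0.021,0,0,0,1],
)

```text
time_s: 13.15
ee_pos: [0.5869, -0.1384, 0.1008]
tcp_rot: [1.21, 1.209, -1.208]
force: [-0.5, 2.2, 0.3]
grip_width: 0.0427
```

Call:
play_rows(
  rows=[0.002,0,0,0,1,0.003,0,0,0,1],
)

```text
time_s: 13.35
ee_pos: [0.5864, -0.1386, 0.0974]
tcp_rot: [1.209, 1.21, -1.209]
force: [0.2, 2.5, -0.1]
grip_width: 0.0425
```

Call:
play_rows(
  rows=[0.002,0,0,0,1,0.003,0,0,0,1],
)

```text
time_s: 13.55
ee_pos: [0.5863, -0.1388, 0.0944]
tcp_rot: [1.209, 1.21, -1.21]
force: [-2.3, 2.3, 7.4]
grip_width: 0.0429
```

Call:
play_rows(
  rows=[0.001,0,0,0,1,0.002,0,0,0,1],
)

```text
time_s: 13.75
ee_pos: [0.5864, -0.1388, 0.0943]
tcp_rot: [1.209, 1.21, -1.21]
force: [-8.1, 3.0, 19.2]
grip_width: 0.0427
```

Call:
play_rows(
  rows=[0.001,0,0,0,1,0.002,0,0,0,1,0.002,0,0,0,1],
)

```text
time_s: 14.05
ee_pos: [0.5864, -0.1387, 0.0943]
tcp_rot: [1.21, 1.21, -1.209]
force: [-10.9, 6.0, 26.0]
grip_width: 0.0424
```

Call:
play_rows(
  rows=[-0.003,0,0,0,1,-0.005,0,0,0,-0.2,-0.005,0,0,0,-0.2,-0.005,0,0,0,-0.2,-0.005,0,0,0,-0.2],
)

```text
time_s: 14.55
ee_pos: [0.5866, -0.1393, 0.0955]
tcp_rot: [1.209, 1.209, -1.21]
force: [0.1, 0.0, 0.9]
grip_width: 0.0549
```

Call:
play_rows(
  rows=[-0.03,0,0,0,-0.2,-0.06,0,0,0,-0.2,-0.1,0,-0.03,0,-0.2,-0.11,0,-0.07,0,-0.2,-0.11,0,-0.11,0,-0.2],
)

```text
time_s: 15.05
ee_pos: [0.5886, -0.0286, 0.2086]
tcp_rot: [1.213, 1.204, -1.207]
force: [0.4, 0.6, -0.3]
grip_width: 0.0554
```

Run:
```python
from h import *
go(.537,.3185,.2,-13.3)
```

```text
now [ 0.5886 -0.0286  0.2086] yaw -0.13 tilt [0.0056 0.0003] q [-0.03  0.37  0.04  1.75 -0.02  1.02  0.01] t 15.05 F [ 0.4  0.6 -0.3]
shift [ 0.0082 -0.0524 -0.347 ] turn 0.2299 w 0.055359348159277885
```

Call:
play_rows(
  rows=[0,-0.006,-0.04,0,-0.2,0,-0.012,-0.08,0,-0.2,0,-0.018,-0.12,0,-0.2,0,-0.024,-0.16,0,-0.3,0,-0.03,-0.2,0,-0.5],
)

```text
time_s: 15.55
ee_pos: [0.5563, 0.1725, 0.2056]
tcp_rot: [1.209, 1.209, -1.209]
force: [0.6, 0.9, 0.2]
grip_width: 0.0638
```

Call:
play_rows(
  rows=[0,-0.006,-0.04,0.06,-0.6,0,-0.012,-0.08,0.12,-0.6,0,-0.018,-0.12,0.18,-0.6,0,-0.022,-0.147,0.23,-0.6,0,-0.022,-0.147,0.23,-0.6],
)

```text
time_s: 16.05
ee_pos: [0.5322, 0.3244, 0.2053]
tcp_rot: [1.373, 1.098, -1.372]
force: [-0.8, 0.1, -0.1]
grip_width: 0.0735
```

Call:
play_rows(
  rows=[0,0,0,0,-0.6,0,0,0,0,-0.6],
)

```text
time_s: 16.25
ee_pos: [0.5352, 0.3164, 0.2054]
tcp_rot: [1.377, 1.09, -1.378]
force: [-0.5, 0.3, 0.3]
grip_width: 0.0734
```

Run:
```python
from h import *
m=cams.camera_model('wrist');im=save('wrist','w6')
for n,z in (('medium_box',.052),('large_box',.026)): print(n,lid('wrist',im,n,z,(200,80,440,285),m))
go(.538,.319,.0315,-13.3)
```

```text
medium_box ((536.9441528320312, 318.97991943359375), (90.47643280029297, 51.40815353393555), 76.51116180419922)
large_box ((538.0501708984375, 321.2993469238281), (106.31896209716797, 60.10197830200195), 78.014892578125)
now [0.5354 0.3162 0.2055] yaw -13.31 tilt [0.0004 0.0011] q [-0.55  0.44 -0.04  1.66  0.02  1.05 -0.83] t 16.3 F [-0.  -0.5  0.2]
shift [ 0.174   0.0018 -0.0036] turn -0.0001 w 0.07360830876922554
```

Call:
play_rows(
  rows=[0.04,0.001,-0.003,0,-0.6,0.08,0.001,-0.003,0,-0.6,0.12,0.001,-0.003,0,-0.6,0.15,0.001,-0.003,0,-0.6,0.165,0.001,-0.003,0,-0.6],
  force=25,
)

```text
time_s: 16.8
ee_pos: [0.5352, 0.3179, 0.0377]
tcp_rot: [1.374, 1.09, -1.382]
force: [-0.5, -0.7, 0.2]
grip_width: 0.0734
```

Call:
play_rows(
  rows=[0.005,0,0,0,-0.6,0.008,0,0,0,-0.6,0.008,0,0,0,1,0.008,0,0,0,1,0.008,0,0,0,1],
)

```text
time_s: 17.3
ee_pos: [0.5371, 0.3215, 0.0341]
tcp_rot: [1.379, 1.091, -1.374]
force: [0.4, 0.7, 0.0]
grip_width: 0.0536
```

Call:
play_rows(
  rows=[0,0,0,0,1,-0.01,0,0,0,1,-0.04,0,0,0,1,-0.08,0,0,0,1,-0.12,0,0,0,1],
)

```text
time_s: 17.8
ee_pos: [0.5355, 0.3205, 0.1539]
tcp_rot: [1.375, 1.092, -1.378]
force: [-0.2, -0.1, -0.8]
grip_width: 0.0518
```

Call:
play_rows(
  rows=[-0.03,0,0,0,1,-0.05,0,0,0,1,-0.05,0,0,0,1],
)

```text
time_s: 18.1
ee_pos: [0.5382, 0.3222, 0.2071]
tcp_rot: [1.383, 1.091, -1.37]
force: [0.3, -0.4, -1.4]
grip_width: 0.0515
```

Run:
```python
from h import *
go(.586,.0306,.2,0)
```

```text
now [0.5382 0.3222 0.2071] yaw -13.18 tilt [ 0.0049 -0.0051] q [-0.55  0.44 -0.04  1.65  0.02  1.05 -0.83] t 18.1 F [ 0.3 -0.4 -1.4]
shift [0.0062 0.113  0.273 ] turn -0.23 w 0.0515000746995845
```

Call:
play_rows(
  rows=[0,0.012,0.03,0,1,0,0.028,0.068,0,1,0,0.044,0.106,0,1,0,0.06,0.145,0,1,0,0.074,0.18,0,1],
)

```text
time_s: 18.6
ee_pos: [0.5663, 0.1261, 0.2011]
tcp_rot: [1.375, 1.092, -1.38]
force: [0.7, 0.0, -1.9]
grip_width: 0.0517
```

Call:
play_rows(
  rows=[0,0.014,0.034,-0.06,1,0,0.026,0.062,-0.12,1,0,0.034,0.082,-0.18,1,0,0.039,0.092,-0.23,1,0,0.039,0.092,-0.23,1],
)

```text
time_s: 19.1
ee_pos: [0.5835, 0.0273, 0.2012]
tcp_rot: [1.21, 1.208, -1.214]
force: [0.4, -0.2, -0.9]
grip_width: 0.052
```

Call:
play_rows(
  rows=[0,0,0,0,1,0,0,0,0,1],
)

```text
time_s: 19.3
ee_pos: [0.5837, 0.0319, 0.202]
tcp_rot: [1.208, 1.211, -1.209]
force: [0.3, 0.1, -1.3]
grip_width: 0.0515
```

Run:
```python
from h import *
m=cams.camera_model('wrist');im=save('wrist','w7')
s=bot.state()
print(lid('wrist',im,'medium_box',s['ee_pos'][2]+.018,(200,150,440,400),m),lid('wrist',im,'small_box',.109,(200,280,640,480),m)if 0 else '')
go(.586,.033,.2,0)
```

```text
((583.5540771484375, 52.33710479736328), (51.44453811645508, 48.437496185302734), 0.05623497813940048) 
now [0.5838 0.0319 0.2023] yaw 0.08 tilt [-0.0009 -0.0006] q [-0.11  0.38  0.01  1.76 -0.01  1.01 -0.09] t 19.35 F [-0.3 -0.6 -1.3]
shift [ 0.0023  0.0022 -0.0011] turn 0.0013 w 0.05163208626831469
```

View pics/w7.png

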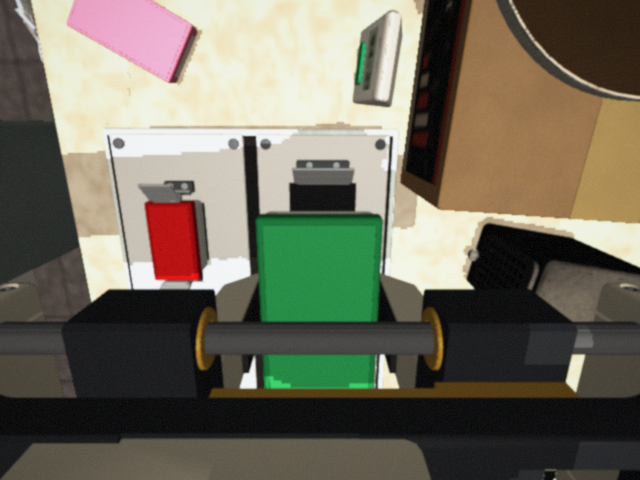

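The green box is held at (319,300), aligned with the medium inlay (top edge at (322,184)). The red box lies square in its clips at (173,240). I lower and press.

Call:
play_rows(
  rows=[0.02,0.002,0,0,1,0.04,0.002,0,0,1,0.06,0.002,0,0,1,0.075,0.002,0,0,1,0.08,0.002,0,0,1],
  force=40,
)

```text
time_s: 19.85
ee_pos: [0.585, 0.0311, 0.1209]
tcp_rot: [1.207, 1.212, -1.211]
force: [-0.0, 0.4, -0.6]
grip_width: 0.0517
```

Call:
play_rows(
  rows=[0.005,0,0,0,1,0.01,0,0,0,1,0.015,0,0,0,1,0.02,0,0,0,1,0.024,0,0,0,1],
)

```text
time_s: 20.35
ee_pos: [0.5867, 0.0305, 0.0988]
tcp_rot: [1.21, 1.209, -1.208]
force: [-0.5, 0.3, -0.5]
grip_width: 0.0519
```

Call:
play_rows(
  rows=[0.002,0,0,0,1,0.004,0,0,0,1],
)

```text
time_s: 20.55
ee_pos: [0.5862, 0.0304, 0.0945]
tcp_rot: [1.209, 1.209, -1.209]
force: [-0.2, 2.5, 0.5]
grip_width: 0.0518
```

Call:
play_rows(
  rows=[0.001,0,0,0,1,0.003,0,0,0,1],
)

```text
time_s: 20.75
ee_pos: [0.5863, 0.0304, 0.0917]
tcp_rot: [1.209, 1.209, -1.209]
force: [0.2, 0.7, -1.3]
grip_width: 0.0515
```

Call:
play_rows(
  rows=[0.001,0,0,0,1,0.002,0,0,0,1],
)

```text
time_s: 20.95
ee_pos: [0.5862, 0.0303, 0.0909]
tcp_rot: [1.209, 1.21, -1.209]
force: [-7.2, 1.6, 16.5]
grip_width: 0.0518
```

Call:
play_rows(
  rows=[0.001,0,0,0,1,0.002,0,0,0,1],
)

```text
time_s: 21.15
ee_pos: [0.5862, 0.0303, 0.0909]
tcp_rot: [1.209, 1.209, -1.209]
force: [-13.4, 0.3, 32.1]
grip_width: 0.0513
```

Call:
play_rows(
  rows=[-0.002,0,0,0,1,-0.004,0,0,0,-0.35,-0.004,0,0,0,-0.35,-0.004,0,0,0,-0.35,-0.004,0,0,0,-0.35],
)

```text
time_s: 21.65
ee_pos: [0.5863, 0.03, 0.0914]
tcp_rot: [1.209, 1.209, -1.21]
force: [-0.9, 0.6, -0.1]
grip_width: 0.0619
```

Call:
play_rows(
  rows=[-0.03,0,0,0,-0.35,-0.06,0,0,0,-0.35,-0.1,0,-0.03,0,-0.35,-0.11,0,-0.07,0,-0.35,-0.11,0,-0.11,0,-0.35],
)

```text
time_s: 22.15
ee_pos: [0.5883, 0.1411, 0.2048]
tcp_rot: [1.214, 1.205, -1.206]
force: [1.0, 0.3, 0.5]
grip_width: 0.062
```

Run:
```python
from h import *
go(.538,.32,.2,-12)
```

```text
now [0.5883 0.1411 0.2048] yaw -0.13 tilt [ 0.0054 -0.0012] q [-0.26  0.41 -0.02  1.71  0.01  1.02 -0.29] t 22.15 F [1.  0.3 0.5]
shift [ 0.0047 -0.0508 -0.1787] turn 0.2073 w 0.06203104841048885
```

Call:
play_rows(
  rows=[0,-0.01,-0.04,0.05,-0.7,0,-0.021,-0.08,0.1,-0.7,0,-0.033,-0.12,0.15,-0.7,0,-0.045,-0.16,0.205,-0.7,0,-0.05,-0.178,0.207,-0.7],
)

```text
time_s: 22.65
ee_pos: [0.5336, 0.3238, 0.2014]
tcp_rot: [1.358, 1.109, -1.357]
force: [0.2, 1.0, -0.3]
grip_width: 0.0783
```

Call:
play_rows(
  rows=[0,0,0,0,-0.7,0,0,0,0,-0.7,0,0,0,0,-0.7],
)

```text
time_s: 22.95
ee_pos: [0.5373, 0.3159, 0.2015]
tcp_rot: [1.361, 1.101, -1.362]
force: [0.5, 0.3, 0.3]
grip_width: 0.0782
```

Run:
```python
from h import *
m=cams.camera_model('wrist');im=save('wrist','w8')
print(lid('wrist',im,'large_box',.026,(200,80,440,295),m))
go(.538,.32,.008,-12)
for cam in ('scene','side'):
    i=save(cam,cam+'8');print(cam,lid(cam,i,'medium_box',.109,(0,230,640,320) if cam=='side' else (260,195,360,270)),lid(cam,i,'small_box',.109,(330,230,420,290) if cam=='scene' else (240,180,320,245)),lid(cam,i,'mini_box',.109,(230,220,310,280) if cam=='scene' else (310,220,380,290)))
```

```text
((538.1364135742188, 321.1734313964844), (106.17083740234375, 60.311973571777344), 77.76001739501953)
now [0.5374 0.3158 0.2016] yaw -12.04 tilt [0.0005 0.0012] q [-0.55  0.44 -0.04  1.66  0.02  1.04 -0.8 ] t 23.0 F [0.5 0.1 1. ]
shift [ 0.1936 -0.0004 -0.0045] turn -0.0007 w 0.07777995266202724
scene ((583.6671752929688, 23.90758514404297), (96.9106216430664, 59.37868118286133), 89.72962188720703) ((582.7141723632812, -133.13458251953125), (49.736793518066406, 78.8792953491211), 0.6499847173690796) ((476.0174865722656, 29.523372650146484), (61.162105560302734, 38.27933883666992), 89.95781707763672)Traceback (most recent call last):
  File "<stdin>", line 6, in <module>
  File "h.py", line 20, in lid
    i=1+np.argmax(st[1:,4]);c=max(cv2.findContours((lab==i).astype(np.uint8),0,1)[0],key=cv2.contourArea)
        ~~~~~~~~~^^^^^^^^^^
    return _wrapfunc(a, 'argmax', axis=axis, out=out, **kwds)
    return bound(*args, **kwds)
ValueError: attempt to get argmax of an empty sequence
```

Call:
play_rows(
  rows=[0.045,0,-0.005,0,-0.7,0.09,0,-0.005,0,-0.7,0.135,0,-0.005,0,-0.7,0.165,0,-0.005,0,-0.7,0.18,0,-0.005,0,-0.7],
  force=30,
)

```text
time_s: 23.6
ee_pos: [0.5358, 0.3208, 0.0184]
tcp_rot: [1.357, 1.104, -1.366]
force: [-0.4, -0.5, 0.3]
grip_width: 0.0782
```

Call:
play_rows(
  rows=[0.008,0,0,0,-0.7,0.012,0,0,0,-0.7,0.012,0,0,0,1,0.012,0,0,0,1,0.012,0,0,0,1],
)

```text
time_s: 24.1
ee_pos: [0.5382, 0.3236, 0.0109]
tcp_rot: [1.362, 1.104, -1.358]
force: [0.8, -1.4, 5.0]
grip_width: 0.0617
```

Call:
play_rows(
  rows=[0,0,0,0,1,-0.01,0,0,0,1,-0.04,0,0,0,1,-0.08,0,0,0,1,-0.12,0,0,0,1],
)

```text
time_s: 24.6
ee_pos: [0.5362, 0.3228, 0.1306]
tcp_rot: [1.358, 1.105, -1.362]
force: [0.4, 0.4, -1.7]
grip_width: 0.0618
```

Call:
play_rows(
  rows=[-0.04,0,0,0,1,-0.075,0,0,0,1,-0.075,0,0,0,1],
)

```text
time_s: 24.9
ee_pos: [0.5401, 0.3253, 0.2114]
tcp_rot: [1.369, 1.103, -1.351]
force: [1.2, 1.1, -0.3]
grip_width: 0.0614
```

Run:
```python
from h import *
go(.4765,-.1275,.2,0)
```

```text
now [0.5401 0.3253 0.2114] yaw -11.84 tilt [ 0.0072 -0.0075] q [-0.56  0.44 -0.04  1.64  0.02  1.05 -0.81] t 24.9 F [ 1.2  1.1 -0.3]
shift [0.0082 0.0306 0.4563] turn -0.2067 w 0.06144805049851737
```

Call:
play_rows(
  rows=[0,0.002,0.03,0,1,0,0.005,0.07,0,1,0,0.008,0.112,0,1,0,0.011,0.154,0,1,0,0.013,0.195,0,1],
)

```text
time_s: 25.4
ee_pos: [0.5086, 0.1278, 0.204]
tcp_rot: [1.359, 1.105, -1.361]
force: [0.4, -0.5, -1.1]
grip_width: 0.0619
```

Call:
play_rows(
  rows=[0,0.003,0.042,-0.04,1,0,0.006,0.084,-0.08,1,0,0.01,0.126,-0.12,1,0,0.013,0.168,-0.16,1,0,0.016,0.21,-0.206,1],
)

```text
time_s: 25.9
ee_pos: [0.4811, -0.0804, 0.2042]
tcp_rot: [1.208, 1.211, -1.209]
force: [1.4, 0.7, -1.0]
grip_width: 0.0619
```

Call:
play_rows(
  rows=[0,0,0.03,0,1,0,0,0.044,0,1,0,0,0.044,0,1,0,0,0.044,0,1],
)

```text
time_s: 26.3
ee_pos: [0.4819, -0.1222, 0.2042]
tcp_rot: [1.21, 1.21, -1.21]
force: [0.4, 0.2, -1.6]
grip_width: 0.0617
```

Run:
```python
from h import *
m=cams.camera_model('wrist');im=save('wrist','w9')
s=bot.state()
print(lid('wrist',im,'large_box',s['ee_pos'][2]+.016,(180,130,460,400),m))
go(.4765,-.125,.2,0)
```

```text
((481.8594055175781, -98.15131378173828), (58.125247955322266, 61.00543212890625), 89.94994354248047)
now [ 0.4821 -0.1216  0.2043] yaw 0.03 tilt [-0.001 -0.001] q [ 0.07  0.22  0.15  1.97 -0.04  0.96  0.23] t 26.35 F [ 1.2  0.6 -1.6]
shift [ 0.0043 -0.0056  0.0034] turn 0.0006 w 0.061568429317369444
```

View pics/w9.png

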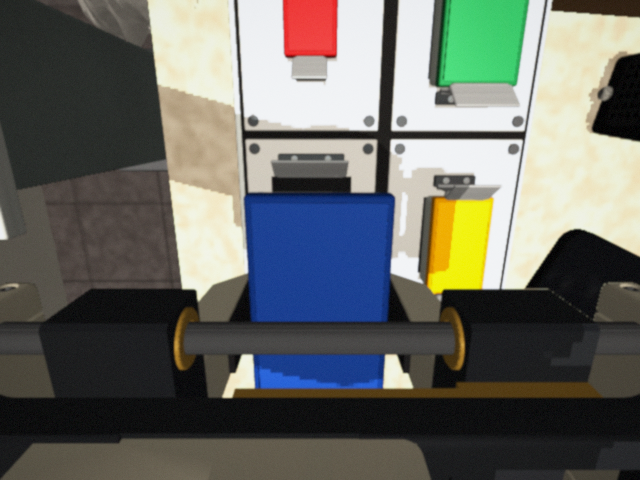

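The blue box is held at (320,290). Orange at (460,243), green and red all lie flat and square in their clips. I shift 5 mm and press the last one.

Call:
play_rows(
  rows=[0.02,-0.0055,0.0045,0,1,0.04,-0.0055,0.0045,0,1,0.06,-0.0055,0.0045,0,1,0.075,-0.0055,0.0045,0,1,0.08,-0.0055,0.0045,0,1],
  force=45,
)

```text
time_s: 26.85
ee_pos: [0.4759, -0.1256, 0.1231]
tcp_rot: [1.207, 1.213, -1.21]
force: [0.1, -1.2, -0.6]
grip_width: 0.0616
```

Call:
play_rows(
  rows=[0.005,0,0,0,1,0.01,0,0,0,1,0.015,0,0,0,1,0.02,0,0,0,1,0.024,0,0,0,1],
)

```text
time_s: 27.35
ee_pos: [0.4773, -0.1275, 0.1007]
tcp_rot: [1.21, 1.208, -1.209]
force: [-0.2, 1.4, -0.3]
grip_width: 0.0615
```

Call:
play_rows(
  rows=[0.002,0,0,0,1,0.004,0,0,0,1],
)

```text
time_s: 27.55
ee_pos: [0.4769, -0.1276, 0.0966]
tcp_rot: [1.21, 1.209, -1.21]
force: [-0.2, 1.2, -0.3]
grip_width: 0.0615
```

Call:
play_rows(
  rows=[0.001,0,0,0,1,0.002,0,0,0,1],
)

```text
time_s: 27.75
ee_pos: [0.4767, -0.1276, 0.0945]
tcp_rot: [1.21, 1.209, -1.21]
force: [0.7, 0.6, -1.4]
grip_width: 0.0617
```

Call:
play_rows(
  rows=[0.001,0,0,0,1,0.002,0,0,0,1],
)

```text
time_s: 27.95
ee_pos: [0.4767, -0.1276, 0.0938]
tcp_rot: [1.21, 1.209, -1.21]
force: [-8.9, 2.0, 23.2]
grip_width: 0.0618
```

Call:
play_rows(
  rows=[0.001,0,0,0,1,0.002,0,0,0,1],
)

```text
time_s: 28.15
ee_pos: [0.4767, -0.1276, 0.0937]
tcp_rot: [1.211, 1.209, -1.21]
force: [-13.1, 3.6, 43.3]
grip_width: 0.0615
```

Call:
play_rows(
  rows=[0.001,0,0,0,1,0.001,0,0,0,1],
)

```text
time_s: 28.35
ee_pos: [0.4767, -0.1276, 0.0937]
tcp_rot: [1.211, 1.209, -1.21]
force: [-14.5, 3.8, 42.4]
grip_width: 0.0614
```

Seated. Release, retreat clear and check.

Call:
play_rows(
  rows=[-0.003,0,0,0,1,-0.005,0,0,0,-0.6,-0.005,0,0,0,-0.6,-0.005,0,0,0,-0.6,-0.005,0,0,0,-0.6],
)

```text
time_s: 28.85
ee_pos: [0.4769, -0.1277, 0.0944]
tcp_rot: [1.21, 1.209, -1.21]
force: [0.5, 0.2, 0.2]
grip_width: 0.073
```

Call:
play_rows(
  rows=[-0.03,0,0,0,-0.6,-0.07,0,0,0,-0.6,-0.11,0,0,0,-0.6,-0.14,0,0,0,-0.6,-0.17,0.04,0,0,-0.6],
)

```text
time_s: 29.35
ee_pos: [0.5126, -0.1285, 0.2654]
tcp_rot: [1.21, 1.211, -1.215]
force: [1.0, -1.3, -0.7]
grip_width: 0.0737
```

Call:
play_rows(
  rows=[-0.04,0.02,0.03,0,-0.6,-0.08,0.035,0.06,0,-0.6,-0.1,0.035,0.08,0,-0.6,-0.1,0.035,0.08,0,-0.6,-0.1,0.035,0.08,0,-0.6],
)

```text
time_s: 29.85
ee_pos: [0.5517, -0.208, 0.3641]
tcp_rot: [1.211, 1.209, -1.211]
force: [0.0, 0.9, -0.6]
grip_width: 0.0732
```

Run:
```python
from h import *
go(.5,-.1,.3,0)
m=cams.camera_model('wrist')
a=save('wrist','w10');b=save('side','d10');c=save('scene','s10')
for cam in ('scene','side'):
    for k in ('bench_timer','amber_bottle'):
        for r in cams.landmark_of(cam,k)[:1]: print(cam,k,np.round(r['position'],1),ray(cam,r['position'],0)[:2])
z=lambda i,l,t,r,q:cv2.resize(i[t:q,l:r,::-1],(400,300),interpolation=cv2.INTER_CUBIC)
cv2.imwrite('pics/f10.png',np.vstack([np.hstack([z(b,240,180,380,285),z(c,220,180,420,330)]),np.hstack([z(a,0,0,640,480),z(b,0,0,640,480)])]))
```

```text
now [ 0.5517 -0.208   0.3641] yaw -0.13 tilt [-0.0004 -0.0004] q [ 0.15  0.26  0.2   1.54 -0.05  1.34  0.36] t 29.85 F [ 0.   0.9 -0.6]
shift [ 0.0642 -0.0519 -0.1078] turn -0.0023 w 0.07320410280232846
scene bench_timer [270.3 225.3] [0.62210014 0.16145957]
scene amber_bottle [447.7 385.2] [ 0.44272698 -0.37518433]
side bench_timer [259.9 331.5] [0.63431372 0.16299532]
side amber_bottle [330.7 193.7] [ 0.44549059 -0.38422818]
```

View pics/f10.png

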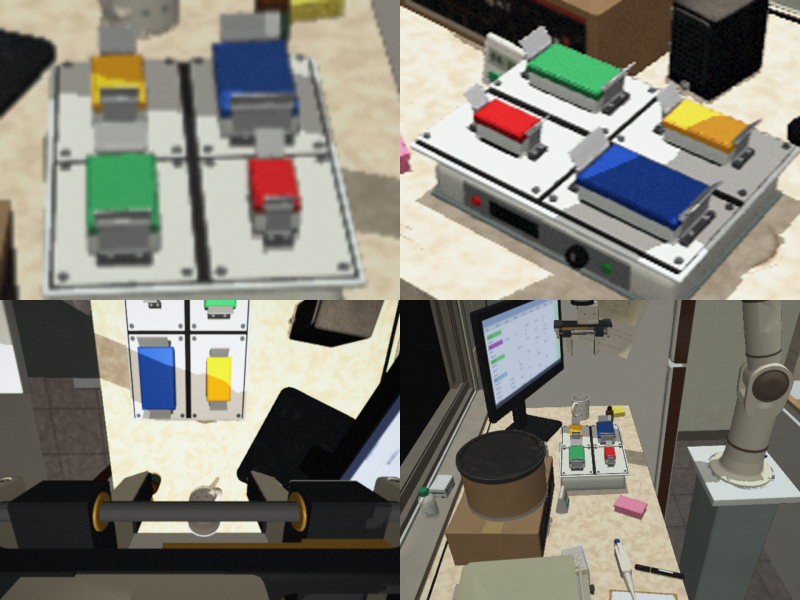

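All four boxes lie flat with the beads over their lid ends, and the timer and bottle haven't moved. I'm handing in.

```bash
python3 -c "
from bench import workorder;print(workorder.sign_off())"
```

```text
the job is handed in; nothing more can be done
None
```

I unstacked all four boxes, pressed each into its own clip pair on the shaker, and handed the job in at about 30 s of the 104 s allowed. The sign-off gives no verdict.

**Seating:** Each box was pushed down until it stopped dead, with peak push between 26 and 57 N. By my estimate the undersides ended about 0 to 1.5 mm above the plate tops. The last pictures show every box flat and square, with the spring beads over the lid ends in the views that show them.

**Centring:** This was measured only before release, when the boxes lined up with their plates to about 1 to 3 mm. I did not measure the final positions numerically for all four boxes. One side-camera check, made while three boxes were loaded, failed because the script found no coloured region. I relied on the scene camera (its medium box reading was about 7 mm short along y) and the later pictures instead.

**Push force:** The push readings were well above the 4 to 12 N the clips need, because the box was already resting on the plate. They stayed under the 120 N wrist limit.

**Timer, bottle and look-alike:** The timer and bottle read within about 13 mm of their first readings, which is within the network's noise; the scene camera had not found the bottle at the start. The arm never went near them. I left the pink look-alike alone.

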